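# Open the bread bin by its hidden catch

## Task

Open the bread bin. Set the closed fingertips down lightly on the plain white front rail of its top, close to either end, and feel along the rail towards the middle until they dip into the square catch button that lies sunk in it; then press the button fully in so that the pine lid springs open by itself. Nothing is picked up: leave the tableware around the bin standing where it is, and finish with the hand clear and the lid open.

Things in the scene. Friction and masses are not known exactly. Their poses are not given: they have to be found in the camera images.
- bin: White-painted steel bread bin fixed on the shelf: 260 mm deep (x), 360 wide (y), 150 high. Origin at the centre of its underside; -x is its front, towards the robot; z up. Its level top, at 150 mm: a white rail 75 mm deep along the front (x -130 to -55 mm), then a flush pine lid hinged at the back (x -52 to +118 mm).
- rail_mid (a point): Middle of the top face of the white front rail, on its centre line; axes as the bin's: the rail runs 180 mm to either side along y. Flat and hard but for the catch, a 48 mm square opening on the centre line. Where it lies along the rail differs from bin to bin and is not reported: its centre is within 48 mm of this point, either way, so the outer 100 mm at both ends are plain.
- catch (a joint): Travel of the catch button, straight down: 0 = out, 0.006 m = fully in. A 44 mm square of the same white metal as the rail, its face 2.7 mm below the rail's, in the 48 mm opening: found by touch, or seen by the dark 2 mm gap round it. Sprung: gives from 1.2 N, fully in at 4.8 N, comes back when let go. Some 4.5 mm in, it frees the lid.
- lid (a joint): Opening angle of the pine lid (170 mm deep, 344 wide, 14 thick) about its back hinge: 0 = shut and latched, 1.2 rad = fully open, at its stop. A spring raises it within about 2 s once the catch lets go, and it stays open, its front edge then 0.30 m above the shelf and leaning back, away from the rail.
- cup: Loose orange plastic cup, 76 mm across, 95 mm high, beside the bin; origin at the centre of its underside. To be left alone.
- mug: Loose white enamel mug, 76 mm across, 80 mm high, beside the bin; origin at the centre of its underside. To be left alone.
- jar: Loose lidded amber jar, 72 mm across, 105 mm high, beside the bin; origin at the centre of its underside. To be left alone.
- tin: Loose bare metal tin, 68 mm across, 85 mm high, beside the bin; origin at the centre of its underside. To be left alone.
- bowl: Loose small white ceramic bowl, 116 mm across, 48 mm high, on the shelf in front of the bin; origin at the centre of its underside. To be left alone.
- teaspoon: Loose steel teaspoon, 140 mm long, lying on the shelf in front of the bin; origin about half-way along, at its underside. To be left alone.

How it is judged:
On the way, in this order (a step that is already met when the one before it is completed fails the run):
1. the fingertips touch the rail close to one of its ends (more than 95 mm from its middle), the catch not pressed (contact force between the fingers and bin above 0.3 N and (y of the grasp point in the frame of rail_mid above 0.095 m or y of the grasp point in the frame of rail_mid below -0.095 m) and x of the grasp point in the frame of rail_mid between -0.045 and 0.04 m and z of the grasp point in the frame of rail_mid below 0.06 m and value of joint catch below 0.002 m), for 0.1 s.
2. the fingertips touch the plain rail again or still, further in along it (less than 90 mm from its middle), the catch not yet pressed (contact force between the fingers and bin above 0.2 N and y of the grasp point in the frame of rail_mid between -0.09 and 0.09 m and x of the grasp point in the frame of rail_mid between -0.045 and 0.04 m and z of the grasp point in the frame of rail_mid below 0.06 m and value of joint catch below 0.002 m), for 0.04 s.
3. the fingertips press the catch button in, by more than 4 mm (value of joint catch above 0.004 m and contact force between the fingers and anything else above 0.5 N), for 0.04 s.
4. the lid has sprung open, past 1.0 rad (value of joint lid above 1 rad), for 0.1 s.
At the end, for the whole second after the job is handed in: The lid stands open by more than 1.0 rad and at rest, the catch button is let go (out to within 2 mm), and each of the six loose things is within 30 mm of where it stood (value of joint lid above 1 rad and velocity of joint lid between -0.1 and 0.1 rad/s and value of joint catch below 0.002 m and distance of each of cup, mug, jar, tin, bowl, teaspoon from where it was at the start of the episode below 0.03 m); the robot touches nothing.
It fails at once if a loose thing is lifted, carried or knocked more than 30 mm from its place (distance of any of cup, mug, jar, tin, bowl, teaspoon from where it was at the start of the episode above 0.03 m).
It fails at once if the fingers bear on anything with more than 50 N (contact force between the fingers and anything else above 50 N).
It also fails if it takes over 51 s, if anything falls off the work surface, if the arm or the gripper's body presses on something with over 40 N, if the wrist force passes 120 N, or if a joint passes its speed limit or range.

## Robot

A 6-joint arm with a two-finger parallel gripper is mounted at the origin on the work surface. World frame = base frame: x ahead of the robot, y to its left, z up, the work surface at z = 0. Lengths are in m, angles in rad, forces in N, time in s.
With the tool pointing down it reaches from about 0.35 to 0.975 m from the base axis. Payload 7.1 kg.
Tool frame: the origin (TCP) lies midway between the tips of the shut fingers; the grasp point (between the pads) lies 19 mm behind it; z points along the fingers, y is the line along which they close (so a half turn about z gives the same grasp; the last joint's range is limited). The gripper opens to 88 mm and grips with 3 to 60 N. Pads are 20 mm wide; open, the fingers measure 115 mm over their backs; the gripper's body (75 mm by 178 mm) begins 61 mm behind the grasp point.
Start: joints at [-1.247, 0.423, 1.63, -0, 1.089, -0.019], TCP at [0.21, -0.589, 0.223] pointing down, gripper open.
Joint ranges: [-3, 3], [-0.9, 2.11], [0.09, 2.58], [-1.31, 4.45], [0.11, 2.69], [-2.54, 2.54]. Speed limits (rad/s): [2.39, 2.39, 3.01, 3.14, 3.14, 3.14].

## Interface

Orientations are given as a 3x3 rotation matrix whose columns are the frame's x, y, z axes.
In Python, from bench import env gives the robot as it stands.
- The arm moves only by the tool step_arm, never from a script. Its argument "commands" is a list of rows, each a list of 3 entries, a list of its own where there are three numbers: the opening, from -1 (shut) to 1 (fully open), so that 0 is half open, then the shift along the world's x, y, z in mm, then the turn about the world's z in degrees. A call has exactly 10 rows; each row is the pose to reach, as a shift and turn from the pose commanded when the call began; what a row does not reach only later rows make up. A row lasts 1/8 s, in which the tool goes at most 62.5 mm and 10.7 degrees, less where a joint would pass 70% of its speed; a pose out of reach is approached as far as the arm can. A call with a gripper value outside its range is refused whole. The fingers move at their own pace and stop on an object; "force" is the grip in N (left out, the last holds). Time passes only in rows, so rows that repeat a pose let the fingers close, or fill a call up. It gives the time, the measured TCP pose, the force, the opening and the grip force at its end, in the units of the state.
- env.get_state(): the state, without advancing time (a new reading comes with each control period).
- env.get_image(name): name is "scene" or "top" or "wrist"; returns a dict with "image" (384x512x3 uint8, red, green, blue), "fovy" (degrees; the focal length in pixels is half the picture's height over the tangent of half this angle, whatever the lens; pixels are square), "cx", "cy" (the principal point, pixels), "k1" (the pictures are not rectified: a ray, as slopes to the right and down, at radius r is drawn at 1 + k1 r^2 times it, then the intrinsics apply), "world_from_camera" (4x4, takes a point from camera to world coordinates). Camera axes: x right, y down, z forward; pixel columns grow to the right and rows downward; lengths in m; the calibration is good to about 2 mm. A picture is of the moment at which its call begins. There is no depth.
- env.sign_off(): hands the job in; it is judged then, once.
The state is a dict: "time": time; "joint_pos": joint angles; "joint_velocities": joint speeds; "joint_torque": joint torques, N m; "tcp_pos": TCP position; "tcp_rot": TCP orientation; "force": force on the tool from outside, world axes, zero at the start; "torque": the same for the moment, N m; "opening": finger opening in m; "grasp_force": force on a finger pad.
Only numpy, scipy, OpenCV 4.12 (cv2) and the standard library are available. Lean on these libraries where they do the work, as an engineer would, in place of code of your own. Each camera call takes 0.05 s, during which the arm holds its last target. There are 200 camera calls.

## Working session

There is one attempt and no reset: what is moved stays moved. The work goes in short steps, Python scripts to look and compute and a tool call to move; the robot and the scene stay as the last step left them, time stands still between calls to the robot, and variables do not carry over. Pictures are saved under pics/ and viewed, at most 10 in all, crops included, and the job is handed in when it is done.

Besides the shell and the picture viewer there is one more tool, called after ">>>" as name(argument=value, ...), one argument or row to a line, values as JSON. step_arm: Moves the arm, as the interface text tells. Its arguments: {"type":"object","properties":{"commands":{"type":"array","items":{"type":"array"}},"force":{"type":"number"}},"required":["commands"]}

```bash
mkdir -p pics; cat > h.py <<'E'
import numpy as np, cv2, pickle
from bench import env
def snap(n,f):
    d=env.get_image(n); pickle.dump(d,open(f'pics/{f}.pkl','wb')); cv2.imwrite(f'pics/{f}.png',cv2.cvtColor(d['image'],cv2.COLOR_RGB2BGR)); return d
def load(f): return pickle.load(open(f'pics/{f}.pkl','rb'))
def pt(d,u,v,z):
    f=192/np.tan(np.radians(d['fovy'])/2)
    K=np.array([[f,0,d['cx']],[0,f,d['cy']],[0,0,1.]])
    x,y=cv2.undistortPoints(np.array([[[u,v]]],float),K,np.array([d['k1'],0,0,0.]))[0,0]
    T=d['world_from_camera']; r=T[:3,:3]@[x,y,1]; o=T[:3,3]
    return o+r*(z-o[2])/r[2]
E
python3 - <<'E'
from h import *
for n in('top','scene'):
    d=snap(n,n+'0'); print(n,d['world_from_camera'].round(3).tolist())
a=[load(n)['image'] for n in('top0','scene0')]
cv2.imwrite('pics/top0b.png',cv2.resize(cv2.cvtColor(a[0],4),(800,600),interpolation=cv2.INTER_CUBIC))
s=env.get_state();print(s['tcp_pos'],s['tcp_rot'].round(2).tolist() if hasattr(s['tcp_rot'],'round') else s['tcp_rot'],s['force'],s['time'])
E
```

```text
top [[-0.008, -0.993, 0.121, 0.458], [-1.0, 0.007, -0.014, 0.039], [0.013, -0.121, -0.993, 1.124], [0.0, 0.0, 0.0, 1.0]]
scene [[0.733, -0.599, 0.323, 0.274], [-0.681, -0.643, 0.351, -0.317], [-0.002, -0.477, -0.879, 1.02], [0.0, 0.0, 0.0, 1.0]]
[ 0.20996375 -0.58817534  0.22199906] [[0.94, 0.34, -0.0], [0.34, -0.94, 0.0], [0.0, -0.0, -1.0]] [-0.80774249 -0.74346862  0.49235642] 0.1
```

View pics/top0b.png

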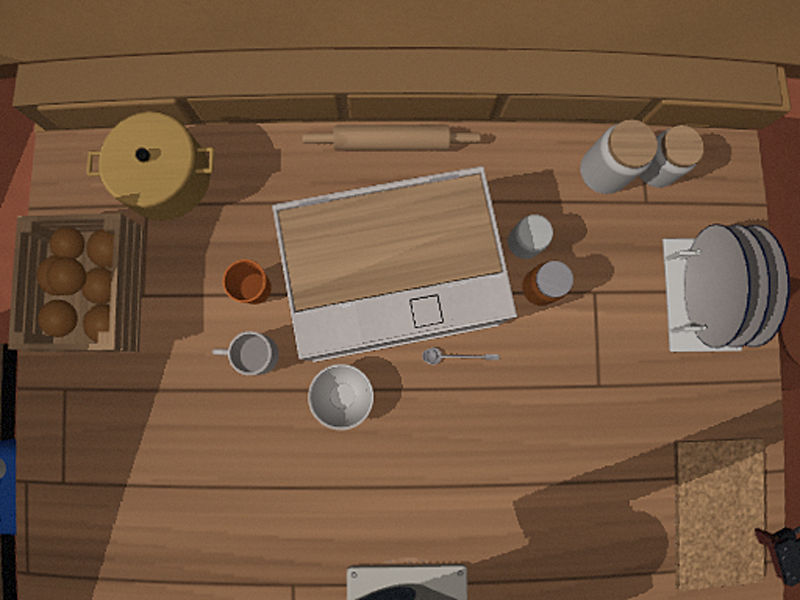

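View pics/scene0.png

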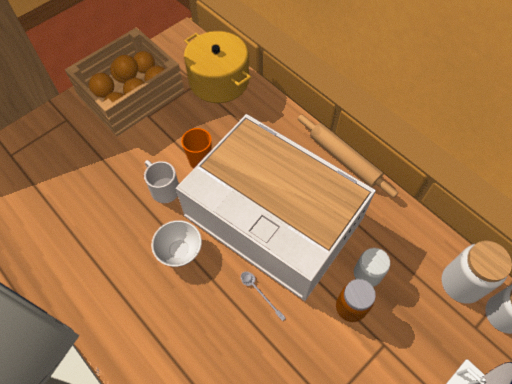

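The top view (800x600) shows the bin turned by about 10°. Its top corners are near (274,207), (484,169), (514,316) and (299,357), and the catch outline is around (426,311). The mug and bowl are near the left end of the rail; the jar is beyond the right end, with the spoon in front.

```bash
python3 - <<'E'
from h import *
d=load('top0')
P={k:pt(d,u/1.5625,v/1.5625,.15)[:2] for k,(u,v) in dict(bl=(274,207),br=(484,169),fr=(515,317),fl=(299,357),lidfl=(294,311),lidfr=(502,273),c=(426.5,311.5)).items()}
for k in P: print(k,P[k].round(4))
n=lambda a,b:np.linalg.norm(P[a]-P[b]).round(4)
print(n('bl','br'),n('fl','fr'),n('bl','fl'),n('br','fr'))
v=P['fl']-P['fr']+P['bl']-P['br'];yaw=np.arctan2(-v[0],v[1]);print('yaw',np.degrees(yaw))
R=np.array([[np.cos(yaw),-np.sin(yaw)],[np.sin(yaw),np.cos(yaw)]])
ctr=sum(P[k] for k in('bl','br','fl','fr'))/4
rm=ctr+R@[-.0925,0]
print('ctr',ctr,'railmid',rm,'catch rel',R.T@(P['c']-rm), [(k,(R.T@(P[k]-ctr)).round(3)) for k in P])
for y in(-.125,-.115,.115):print(y,rm+R@[0,y])
for k,u,v,z in(('jar',555,279,.105),('tin',537,233,.085),('mug',253,352,.08),('cup',247,278,.095),('bowl',341,396,.048)):print(k,pt(d,u/1.5625,v/1.5625,z).round(3))
im=d['image'][150:240,180:335];cv2.imwrite('pics/c1.png',cv2.cvtColor(cv2.resize(im,None,fx=5,fy=5,interpolation=cv2.INTER_CUBIC),4))
E
```

```text
bl [0.7327 0.2167]
br [ 0.7969 -0.1348]
fr [ 0.5465 -0.178 ]
fl [0.4846 0.1723]
lidfl [0.5589 0.181 ]
lidfr [ 0.6192 -0.1588]
c [ 0.5566 -0.0336]
0.3573 0.3557 0.252 0.2541
yaw 10.191658226266435
ctr [0.64017734 0.01904615] railmid [0.54913686 0.00267907] catch rel [ 0.00098282 -0.0369893 ] [('bl', array([0.126, 0.178])), ('br', array([ 0.127, -0.179])), ('fr', array([-0.127, -0.177])), ('fl', array([-0.126,  0.178])), ('lidfl', array([-0.051,  0.174])), ('lidfr', array([-0.052, -0.171])), ('c', array([-0.092, -0.037]))]
-0.125 [ 0.57125454 -0.12034861]
-0.115 [ 0.56948513 -0.11050639]
0.115 [0.5287886  0.11586453]
jar [ 0.616 -0.26   0.105]
tin [ 0.702 -0.237  0.085]
mug [0.495 0.262 0.08 ]
cup [0.622 0.271 0.095]
bowl [0.418 0.112 0.048]
```

View pics/c1.png

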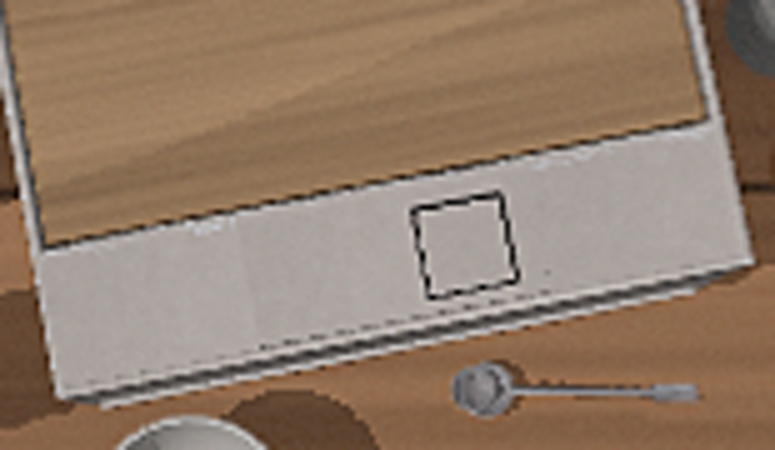

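>>> step_arm(
  commands=[
    [-1,[30,40,0],0],
    [-1,[65,87,0],-1],
    [-1,[100,134,0],-3],
    [-1,[136,181,0],-4],
    [-1,[172,228,0],-5],
    [-1,[208,276,0],-6],
    [-1,[244,324,0],-7],
    [-1,[280,372,0],-8],
    [-1,[316,420,0],-9],
    [-1,[350,460,0],-10],
  ],
  force=20,
)

```text
time: 1.35
tcp_pos: [0.5609, -0.1265, 0.2225]
tcp_rot: [[0.986, 0.168, -0.0], [0.168, -0.986, 0.0], [-0.0, -0.0, -1.0]]
force: [0.2, -1.0, 0.2]
opening: 0.0003
grasp_force: 0.0
```

>>> step_arm(
  commands=[
    [-1,[10,9,-20],0],
    [-1,[10,9,-40],0],
    [-1,[10,9,-55],0],
    [-1,[10,9,-62],0],
    [-1,[10,9,-64],0],
    [-1,[10,9,-65],0],
    [-1,[10,9,-66],0],
    [-1,[10,9,-67],0],
    [-1,[10,9,-67],0],
    [-1,[10,9,-67],0],
  ],
)

```text
time: 2.6
tcp_pos: [0.5702, -0.1196, 0.1558]
tcp_rot: [[0.986, 0.168, 0.0], [0.168, -0.986, -0.0], [0.0, 0.0, -1.0]]
force: [-0.1, -0.2, -0.3]
opening: 0.0005
grasp_force: 0.0
```

```bash
python3 - <<'E'
from h import *
d=snap('wrist','w1');s=env.get_state();print(s['tcp_pos'],s['force'])
E
```

```text
[ 0.57015029 -0.11957381  0.15573887] [0.61983588 0.27327024 0.86503954]
```

View pics/w1.png

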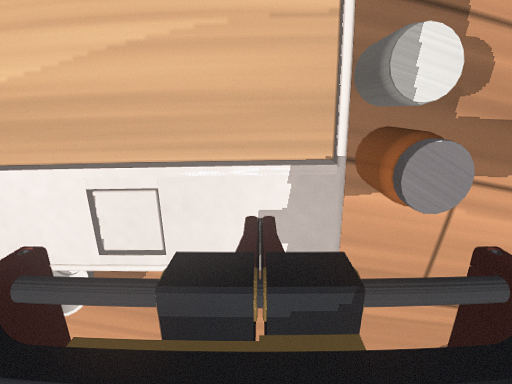

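The wrist view shows the closed tips over the rail's right end, at about (260,220). The catch square is at (87–165, 188–255) and the jar and tin are well clear. Next I'll descend slowly.

>>> step_arm(
  commands=[
    [-1,[0,0,-1],0],
    [-1,[0,0,-2],0],
    [-1,[0,0,-3],0],
    [-1,[0,0,-4],0],
    [-1,[0,0,-5],0],
    [-1,[0,0,-5.5],0],
    [-1,[0,0,-6],0],
    [-1,[0,0,-6],0],
    [-1,[0,0,-6],0],
    [-1,[0,0,-6],0],
  ],
)

```text
time: 3.9
tcp_pos: [0.5701, -0.1196, 0.1504]
tcp_rot: [[0.986, 0.167, 0.0], [0.167, -0.986, -0.0], [0.0, 0.0, -1.0]]
force: [-2.2, -0.1, 6.2]
opening: 0.0002
grasp_force: 3.3
```

>>> step_arm(
  commands=[
    [-1,[0,0,0.3],0],
    [-1,[-0.7,4,0.3],0],
    [-1,[-1.8,10,0.3],0],
    [-1,[-2.8,16,0.3],0],
    [-1,[-3.9,22,0.3],0],
    [-1,[-4.9,28,0.3],0],
    [-1,[-5.9,33,0.3],0],
    [-1,[-6.7,37,0.3],0],
    [-1,[-6.7,37,0.3],0],
    [-1,[-6.7,37,0.3],0],
  ],
)

```text
time: 5.15
tcp_pos: [0.5638, -0.0821, 0.1504]
tcp_rot: [[0.986, 0.168, 0.001], [0.168, -0.986, 0.0], [0.001, 0.0, -1.0]]
force: [0.8, -0.5, 6.0]
opening: 0.0005
grasp_force: 3.0
```

>>> step_arm(
  commands=[
    [-1,[-0.4,2,0],0],
    [-1,[-0.7,4,0],0],
    [-1,[-1.1,6,0],0],
    [-1,[-1.4,8,0],0],
    [-1,[-1.4,8,0],0],
    [-1,[-1.4,8,0],0],
    [-1,[-1.4,8,0],0],
    [-1,[-1.4,8,0],0],
    [-1,[-1.4,8,0],0],
    [-1,[-1.4,8,0],0],
  ],
)

```text
time: 6.4
tcp_pos: [0.5624, -0.0744, 0.1504]
tcp_rot: [[0.986, 0.168, 0.001], [0.168, -0.986, -0.0], [0.001, 0.001, -1.0]]
force: [-0.6, -3.4, 5.7]
opening: 0.0006
grasp_force: 2.8
```

Still on the plain rail at about -78 mm. I'll slide on until the tips dip.

>>> step_arm(
  commands=[
    [-1,[-0.7,4,0],0],
    [-1,[-1.4,8,0],0],
    [-1,[-2.2,12,0],0],
    [-1,[-2.9,16,0],0],
    [-1,[-3.6,20,0],0],
    [-1,[-4.3,24,0],0],
    [-1,[-5,28,0],0],
    [-1,[-5.8,32,0],0],
    [-1,[-6.8,38,0],0],
    [-1,[-7.2,40,0],0],
  ],
)

```text
time: 7.65
tcp_pos: [0.5545, -0.034, 0.1498]
tcp_rot: [[0.986, 0.168, -0.001], [0.168, -0.986, 0.0], [-0.001, -0.0, -1.0]]
force: [0.7, 0.1, 0.3]
opening: 0.0003
grasp_force: 0.0
```

```bash
python3 - <<'E'
from h import *
d=snap('wrist','w2');s=env.get_state();print(s['tcp_pos'],s['force'])
E
```

```text
[ 0.55454233 -0.0340387   0.14983977] [ 0.73335174 -0.58682362  0.2439643 ]
```

View pics/w2.png

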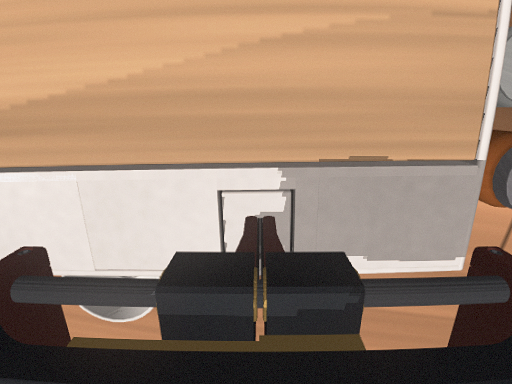

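The force has dropped to zero. The wrist view shows the tips (260,220) inside the catch opening, which spans columns 219–295, so I can press down.

>>> step_arm(
  commands=[
    [-1,[0.5,0,-1.5],0],
    [-1,[0.5,0,-3],0],
    [-1,[0.5,0,-4],0],
    [-1,[0.5,0,-5],0],
    [-1,[0.5,0,-6],0],
    [-1,[0.5,0,-7],0],
    [-1,[0.5,0,-8],0],
    [-1,[0.5,0,-8.5],0],
    [-1,[0.5,0,-8.5],0],
    [-1,[0.5,0,-8.5],0],
  ],
)

```text
time: 8.95
tcp_pos: [0.5555, -0.0347, 0.1417]
tcp_rot: [[0.986, 0.167, 0.0], [0.167, -0.986, -0.0], [0.0, 0.0, -1.0]]
force: [-0.6, -0.5, 4.9]
opening: 0.0003
grasp_force: 2.6
```

The button is fully in at 4.9 N. I'll hold briefly, then lift straight up and back off.

>>> step_arm(
  commands=[
    [-1,[0,0,0],0],
    [-1,[0,0,0],0],
    [-1,[0,0,0],0],
    [-1,[0,0,0],0],
    [-1,[0,0,5],0],
    [-1,[0,0,15],0],
    [-1,[-10,0,35],0],
    [-1,[-30,0,60],0],
    [-1,[-50,0,80],0],
    [-1,[-70,0,100],0],
  ],
)

```text
time: 10.2
tcp_pos: [0.4843, -0.0346, 0.2423]
tcp_rot: [[0.986, 0.168, -0.0], [0.168, -0.986, -0.0], [-0.0, -0.0, -1.0]]
force: [0.4, 0.3, 1.2]
opening: 0.0006
grasp_force: 0.0
```

>>> step_arm(
  commands=[
    [-1,[-10,0,10],0],
    [-1,[-20,0,20],0],
    [-1,[-20,0,20],0],
    [-1,[-20,0,20],0],
    [-1,[-20,0,20],0],
    [-1,[-20,0,20],0],
    [-1,[-20,0,20],0],
    [-1,[-20,0,20],0],
    [-1,[-20,0,20],0],
    [-1,[-20,0,20],0],
  ],
)

```text
time: 11.45
tcp_pos: [0.4653, -0.0346, 0.2615]
tcp_rot: [[0.986, 0.167, 0.0], [0.167, -0.986, 0.0], [0.0, -0.0, -1.0]]
force: [0.1, -0.7, 0.6]
opening: 0.0007
grasp_force: 0.0
```

```bash
python3 - <<'E'
from h import *
d=snap('scene','s2');s=env.get_state();print(s['tcp_pos'],s['force'],s['time'])
E
```

```text
[ 0.46530525 -0.03461488  0.26151622] [-1.22142912 -0.1044536  -0.60183447] 11.5
```

View pics/s2.png

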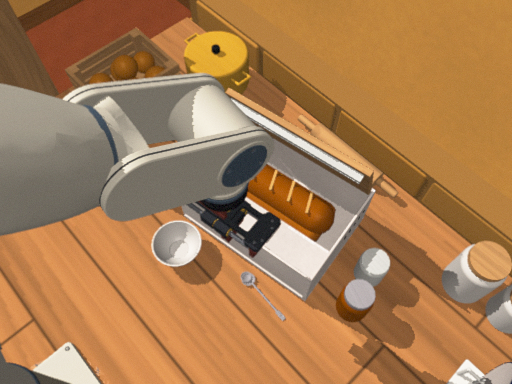

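The scene view shows the lid up, with the bread visible at (290,200). The hand is clear and the tableware in view hasn't moved. I'll let the lid settle, then hand in.

>>> step_arm(
  commands=[
    [-1,[0,0,10],0],
    [-1,[0,0,20],0],
    [-1,[0,0,20],0],
    [-1,[0,0,20],0],
    [-1,[0,0,20],0],
    [-1,[0,0,20],0],
    [-1,[0,0,20],0],
    [-1,[0,0,20],0],
    [-1,[0,0,20],0],
    [-1,[0,0,20],0],
  ],
)

```text
time: 12.75
tcp_pos: [0.4653, -0.0346, 0.2815]
tcp_rot: [[0.986, 0.167, -0.0], [0.167, -0.986, 0.0], [-0.0, -0.0, -1.0]]
force: [-0.2, -0.3, -0.9]
opening: 0.0007
grasp_force: 0.0
```

```bash
python3 -c "
from bench import env
print(env.sign_off())"
```

```text
the job is handed in; nothing more can be done
None
```

I felt along the rail from its right end to the catch and pressed the button in; the lid sprang open, the hand is clear, and the job was handed in at about 12.8 s (sign-off gave no verdict).

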